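# Fit the missing bayonet cartridge to the gas purifier plate and hold it home

## Robot

A 6-joint arm with a two-finger parallel gripper is mounted at the origin on a cart in front of the work surface, level with it; the furniture and walls round the work are solid. World frame = base frame: x ahead of the robot, y to its left, z up, the work surface at z = 0. Lengths are in m, angles in rad, forces in N, time in s.
With the tool pointing down it reaches from about 0.35 to 0.975 m from the base axis. Payload 4.9 kg.
Tool frame: the origin (TCP) lies on the centre line of the jaws, within the pads' length; the fingertips stand manip.tip_reach ahead of it and the grasp point (between the pads) is the TCP (manip.tip_reach is the distance from the TCP to the fingertips, in m); z points along the fingers, y is the line along which they close (so a half turn about z gives the same grasp; the last joint's range is limited). The gripper opens to 85 mm and grips with 20 to 120 N. Pads are 22 mm wide; open, the fingers measure 114 mm over their backs; the gripper's body (76 mm by 85 mm) begins 54 mm behind the grasp point. The pads swing forward as they close: fully open they stand 13 mm farther back than shut.
Start: joints at [-1.357, 0.053, 1.613, -0, 1.476, -0.119], TCP at [0.204, -0.591, 0.25] pointing down, gripper open.
Joint ranges: [-3.01, 3.01], [-1.01, 2.22], [0.06, 2.58], [-1.02, 4.17], [0.09, 2.62], [-3.14, 3.14]. Speed limits (rad/s): [2.57, 2.57, 3.14, 3.14, 3.14, 3.14].

## Interface

Orientations are given as a unit quaternion [w, x, y, z].
In Python, from plant import manip gives the robot as it stands. The module is installed in compiled form; this text tells all that it offers.
- The arm moves only by the tool move_arm, never from a script. Its argument "rows" is a list of rows, each a list of 7 numbers: the shift along the tool's x, y, z in cm, then the turn, a rotation vector about the tool's x, y, z in degrees, then the opening, from -1 (shut) to 1 (fully open). In form: [[tx, ty, tz, ax, ay, az, jaw], ...]. A call has 1 to 20 rows; each row shifts and turns the commanded pose from where the row before left it, along the tool's axes as they then stand; what a row does not reach is not made up. A row lasts 1/12 s, in which the tool goes at most 41.7 mm and 7.16 degrees, less where a joint would pass 70% of its speed; a pose out of reach is approached as far as the arm can. A call is refused whole if a number of a shift passes 4.17 or a number of a turn 7.16, either way. A call with a gripper value outside its range is refused whole. The fingers move at their own pace and stop on an object; the grip force is fixed at half the most. Time passes only in rows, so rows that do not move let the fingers close. It gives the time, the measured TCP pose, the force, the opening and the grip force at its end, in the units of the state.
- manip.state(): the state, without advancing time (a new reading comes with each control period).
- manip.grab_frame(name): name is "side" or "top"; returns a dict with "img" (400x640x3 uint8, blue, green, red), "mtx" (3x3 intrinsics, pixels), "R" (3x3) and "t" (3): a world point X has camera coordinates R X + t. Camera axes: x right, y down, z forward; pixel columns grow to the right and rows downward; lengths in m; the calibration is good to about 2 mm. A picture is of the moment at which its call begins. There is no depth.
- manip.job_done(): hands the job in; it is judged then, once.
The state is a dict: "time": time; "joint_pos": joint angles; "joint_vel": joint speeds; "joint_efforts": joint torques, N m; "tool_pos": TCP position; "tool_rot": TCP orientation; "contact_force": force on the tool from outside, world axes, zero at the start; "ft_torque": the same for the moment, N m; "gripper_width": opening from 0.0 (shut) to 1.0 (fully open); "grasp_force": force on a finger pad.
Only numpy, scipy, OpenCV 4.12 (cv2) and the standard library are available. Lean on these libraries where they do the work, as an engineer would, in place of code of your own. Each camera call takes 0.05 s, during which the arm holds its last target. There are 200 camera calls.

## Task

The gas purifier plate takes one tall and one short cartridge; one of them is still fitted, the other came off spent and stands in the steel tray. From the two new cartridges standing at the front of the bench take the kind that is missing, set it into the empty socket with its lugs in the notches, push it down against the spring and turn it clockwise (seen from above) about a quarter turn to the stop. Finish while still gripping it and holding it pressed down, flange flat on the socket and ears over ears, so that I can put in the locking screws; leave the other new cartridge and everything else where it is.

Things in the scene. Friction and masses are not known exactly. Their poses are not given: they have to be found in the camera images.
- socket: The EMPTY bayonet socket, at either end of the grey plate: aluminium collar 76 mm across, 28 mm high, fixed on the 10 mm thick plate (collar top 38 mm above the bench). Origin: centre of the collar's underside, z up. Its x axis runs through the two notches. When the cartridge is fully home its flange lies flat on the collar and its origin is 4 mm above this origin (14 mm above the bench).
- socket_mouth (a point): Centre of the socket's mouth, in the plane of the collar's top. Bore 43 mm through a lip 6 mm thick. Two notches 12 mm wide in the lip, along the socket's +x and -x, let the lugs through. The lugs are below the lip, free to turn, only while the flange is less than 5 mm above the collar's top.
- socket_ear (a point): Hole in one of the collar's two outer ears, 41 mm from the axis, 80 degrees clockwise (from above) from the +x notch. The lugs turn clockwise from the notches to a hard stop at 80 degrees, where the cartridge's ears lie over these ears; they cannot turn the other way. Forced hard against the stop they bind, so press right down before or while turning.
- poppet (a joint): Domed brass spring poppet, 18 mm across, in the middle of the empty socket. 0 m: up, its top 12 mm below the collar's top, so it is touched when the flange is 12 mm above the collar. It goes down with the cartridge: 0.007 m when the lugs have just passed the lip, 0.012 m when fully home. Spring force about 5 N at first touch, 14 N when home.
- collar_b: The OCCUPIED socket on the same plate, 120 mm from the empty one; same collar, same size. Origin: centre of its underside. The cartridge that is still fitted stands on it (same x, y). Fixed.
- old_tall: Old tall cartridge, same make as new_tall (154 mm high overall); fixed, not to be handled. Either fitted in collar_b (then the short kind is missing) or standing spent in the tray (then the tall kind is missing). Origin: centre of the underside, 14 mm above the bench in both places; top of its grip bar at 168 mm.
- old_short: Old short cartridge, same make as new_short (102 mm high overall); fixed, not to be handled. Fitted in collar_b or standing spent in the tray, whichever old_tall is not. Origin: centre of the underside, 14 mm above the bench; top of its grip bar at 116 mm.
- tray: Square steel drip tray on feet, 120 mm, rim 30 mm high, left of the plate and nearer the front, holding the spent cartridge. Fixed. Origin: centre of its underside.
- new_tall: New TALL cartridge, loose, 0.2 to 0.4 kg, 154 mm high, standing upright near the front, right of centre. Origin: centre of the underside, z up. From below: spigot 40 mm across, 24 mm high, with a lug on each side; flange 72 mm across, 24 to 31 mm up, with an ear on each side; steel body 46 mm across; grey cap 118 to 126 mm up; grey grip bar on top. Lugs, ears and bar lie along its x axis.
- new_tall_grip (a point): Point to grip on the tall one: on the axis, 148 mm above the underside, 6 mm below the top of the grip bar. The bar is 44 mm long along the cartridge's x, 18 mm thick along its y, 28 mm high (126 to 154 mm above the underside).
- new_tall_lug (a point): Middle of the tall one's +x lug, 9 mm above the underside, 22 mm from the axis. Two lugs, +x and -x: round pins 8 mm thick reaching 26 mm from the axis, each straight below an ear of the flange (ear 14 mm wide, to 48 mm from the axis, with a small hole). A half turn makes no difference.
- new_short: New SHORT cartridge, loose, 0.2 to 0.4 kg, 102 mm high, standing upright near the front, right of centre. Origin: centre of the underside, z up. From below: spigot 40 mm across, 24 mm high, with a lug on each side; flange 72 mm across, 24 to 31 mm up, with an ear on each side; steel body 60 mm across; grey cap 66 to 74 mm up; grey grip bar on top. Lugs, ears and bar lie along its x axis.
- new_short_grip (a point): Point to grip on the short one: on the axis, 96 mm above the underside, 6 mm below the top of the grip bar. The bar is 44 mm long along the cartridge's x, 18 mm thick along its y, 28 mm high (74 to 102 mm above the underside).
- new_short_lug (a point): Middle of the short one's +x lug, 9 mm above the underside, 22 mm from the axis. Two lugs, +x and -x: round pins 8 mm thick reaching 26 mm from the axis, each straight below an ear of the flange (ear 14 mm wide, to 48 mm from the axis, with a small hole). A half turn makes no difference.
- spanner: Small open-ended spanner, 139 mm, lying in front of the plate: leave it. Origin: centre of its underside.
- fittings_dish: Round clear dish of small fittings, 68 mm across, 12 mm high, in front of the plate: leave it. Origin: centre of its underside.
- timer: White bench timer, 66 mm square, 20 mm high, behind to the right of the plate: leave it. Origin: centre of its underside.
- syringe: Plastic syringe, 132 mm long, lying behind the tray, left of the upright panel: leave it. Origin: centre of its underside.
- screwdriver: Screwdriver, 181 mm, lying at the far left front: leave it. Origin: centre of its underside.
Not all that is in view belongs to the job. What is shaped like the new_tall but purple is not meant.

How it is judged:
By the outcome, as a careful person would: the job done as asked, in the order asked, and still so for the second after the job is handed in, while the arm keeps its last pose, push and grip.
It also fails if it takes over 45 s, if anything falls off the work surface, if the arm or the gripper's body presses on something with over 40 N, if the wrist force passes 120 N, or if a joint passes its speed limit or range.

## Working session

There is one attempt and no reset: what is moved stays moved. The work goes in short steps, Python scripts to look and compute and a tool call to move; the robot and the scene stay as the last step left them, time stands still between calls to the robot, and variables do not carry over. Pictures are saved under pics/ and viewed, at most 10 in all, crops included, and the job is handed in when it is done.

Besides the shell and the picture viewer there is one more tool, called in YAML: its name, and indented under it one key for each argument. move_arm: Moves the arm, as the interface text tells. Its arguments: {"type":"object","properties":{"rows":{"type":"array","items":{"type":"array","items":{"type":"number"}}}},"required":["rows"]}

```bash
mkdir -p pics
cat > h.py <<'E'
import numpy as np,cv2
from plant import manip
def grab(n):
    f=manip.grab_frame(n); return f
def ray(f,u,v,z):
    d=f["R"].T@np.linalg.inv(f["mtx"])@np.array([u,v,1.]); c=-f["R"].T@f["t"]
    return c+d*(z-c[2])/d[2]
def proj(f,X):
    p=f["mtx"]@(f["R"]@np.asarray(X,float)+f["t"]); return p[:2]/p[2]
E
python3 - <<'E'
from h import *
for n in("top","side"):
    f=grab(n); cv2.imwrite(f"pics/{n}0.png",f["img"]); np.savez(f"{n}.npz",**f)
    print(n,(-f["R"].T@f["t"]).round(3),f["R"].round(2).tolist(),f["mtx"][0,0])
print(manip.state(),manip.tip_reach)
E
```

```text
top [ 0.468 -0.118  1.8  ] [[-0.01, -1.0, 0.0], [-1.0, 0.01, -0.08], [0.08, -0.0, -1.0]] 497.3786980541922
side [-0.332 -0.422  1.721] [[0.33, -0.94, 0.01], [-0.81, -0.29, -0.51], [0.48, 0.16, -0.86]] 439.29282184664714
{'time': 0.1, 'joint_pos': array([-1.35697446e+00,  5.33388430e-02,  1.61416055e+00,  2.54181890e-05,
        1.47603652e+00, -1.18991394e-01]), 'joint_vel': array([ 0.00051644, -0.00210366, -0.00345878, -0.0022611 ,  0.00046319,
        0.00057607]), 'joint_efforts': array([ 3.90517507e-04, -3.94907212e+01, -3.71364212e+01, -7.72772592e-05,
        3.91459369e-03, -9.33416970e-06]), 'tool_pos': array([ 0.20408625, -0.59017067,  0.24915387]), 'tool_rot': array([-9.71140782e-04,  9.86186073e-01,  1.65638416e-01, -3.34162694e-05]), 'contact_force': array([-0.79978154,  1.15633519, -0.71988699]), 'ft_torque': array([-0.06402498,  0.0710141 ,  0.02299853]), 'grasp_force': 0.0, 'gripper_width': 1.0008256781325724} 0.019
```

View pics/top0.png

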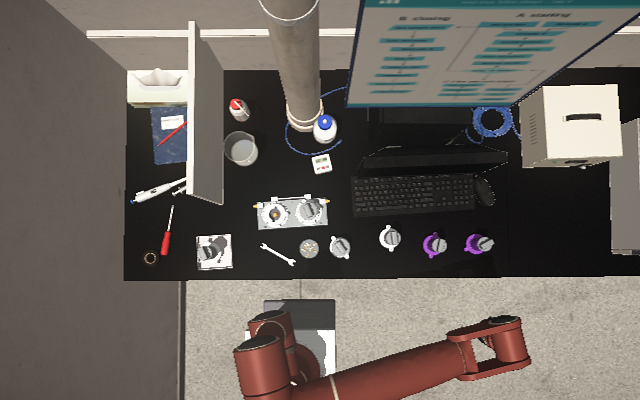

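View pics/side0.png

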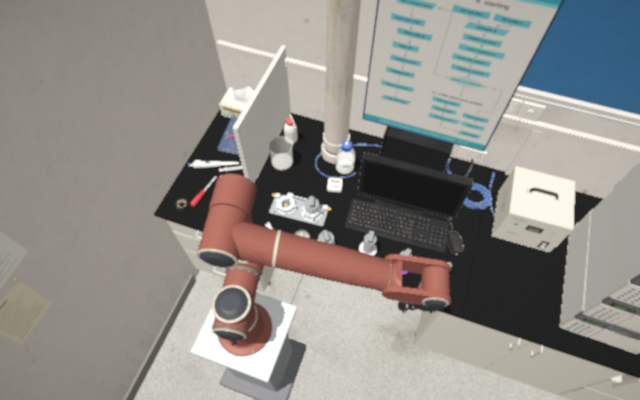

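Top view: plate with the empty socket at about (275,214) and the fitted cartridge at (311,210); tray at (213,252). Candidates are the grey ones at (340,246) and (390,237), and the purple ones at (434,244) and (478,243), which are not meant. The side view is mostly clear of the arm, with the grey ones at (326,238) and (369,243). I'll zoom in to tell the kinds apart.

Run:
```python
from h import *
t=np.load("top.npz")["img"];s=np.load("side.npz")["img"]
a=cv2.resize(t[190:275,190:420],None,fx=3.47,fy=3.47,interpolation=cv2.INTER_CUBIC)
b=cv2.resize(s[180:265,230:430],None,fx=3.47,fy=3.47,interpolation=cv2.INTER_CUBIC)
o=np.zeros((600,800,3),np.uint8);o[:a.shape[0],:min(800,a.shape[1])]=a[:,:800];o[300:300+b.shape[0],:b.shape[1]]=b
cv2.imwrite("pics/zoom.png",o)
```

```text
(no output)
```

View pics/zoom.png

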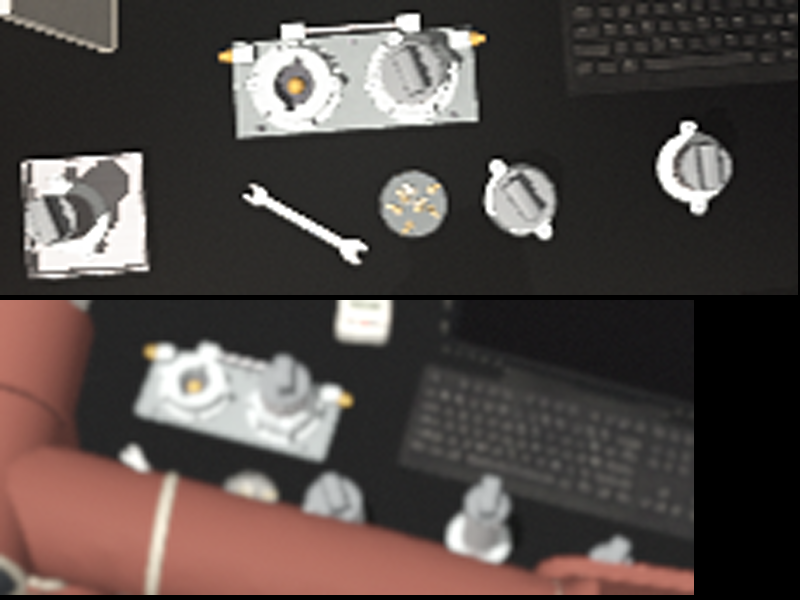

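Fitted cartridge has the wide cap (60 mm body, short); the one in the tray has the narrow cap and leans with strong parallax (tall). So the tall kind is missing. Candidates: grey narrow body (390,237), which is tall; grey wide body (340,246), which is short; purple (434,244) and (478,243), which are decoys. I choose (390,237), and check it in a close crop.

Run:
```python
from h import *
t=np.load("top.npz")["img"];s=np.load("side.npz")["img"]
def c(im,x,y,w,h): return cv2.resize(im[y:y+h,x:x+w],(400,300),interpolation=cv2.INTER_CUBIC)
# scale 10
o=np.vstack([np.hstack([c(t,255,200,40,30),c(t,370,222,40,30)]),np.hstack([c(s,265,190,40,30),c(s,350,228,40,30)])])
cv2.imwrite("pics/z2.png",o)
```

```text
(no output)
```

View pics/z2.png

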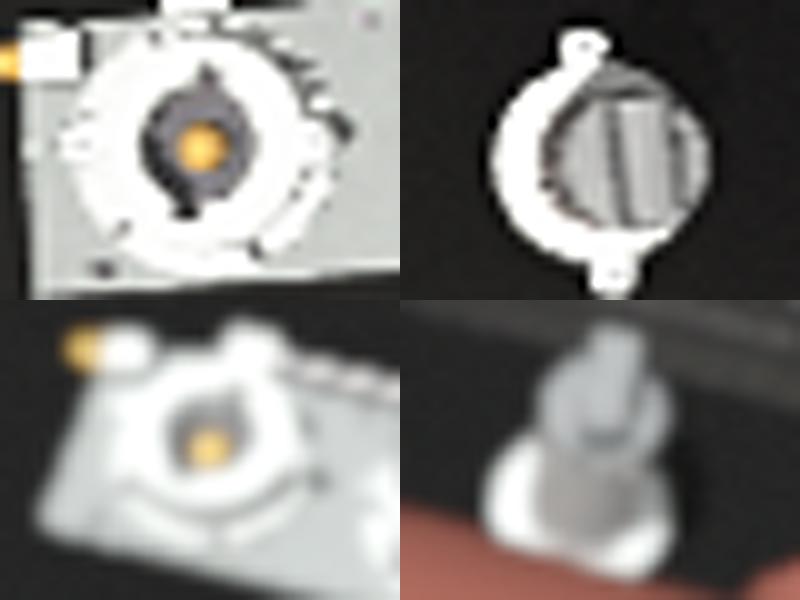

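```bash
cat >> h.py <<'E'
def px(x,y,x0,y0,s=10): return x0+(x+.5)/s-.5, y0+(y+.5)/s-.5
E
python3 - <<'E'
from h import *
f=dict(np.load("top.npz")); g=dict(np.load("side.npz"))
T=lambda x,y,z:ray(f,*px(x,y,255,200),z)
C=lambda x,y,z:ray(f,*px(x,y,370,222),z)
n1,n2=T(207,73,.038),T(187,211,.038)
print("notch",n1,n2,(n1+n2)/2,np.degrees(np.arctan2(*(n1-n2)[[1,0]])),np.linalg.norm(n1-n2))
print("bore c",T(198,148,.036),"poppet",T(202,148,.026))
e1,e2=T(325,140,.038),T(64,143,.038);print("ears",e1,e2,(e1+e2)/2,np.linalg.norm(e1-e2))
a,b=C(183,47,.031),C(212,275,.031)
print("tall",a,b,(a+b)/2,np.degrees(np.arctan2(*(a-b)[[1,0]])),np.linalg.norm(a-b))
c=(a+b)/2
for z in(.126,.154):
  u,v=proj(f,[c[0],c[1],z]); print("pred centre zoom",(u-370+.5)*10,(v-222+.5)*10)
  u,v=proj(g,[c[0],c[1],z]); print("side pred zoom",(u-350+.5)*10,(v-228+.5)*10)
m=(n1+n2)/2; u,v=proj(g,[m[0],m[1],.026]);print("poppet side pred",(u-265+.5)*10,(v-190+.5)*10)
E
```

```text
notch [0.58628984 0.04750775 0.038     ] [0.53738607 0.05465705 0.038     ] [0.56183795 0.0510824  0.038     ] -8.317230577496977 0.04942358782955624
bore c [0.55978271 0.0509267  0.036     ] poppet [0.56028757 0.05045964 0.026     ]
ears [0.56211516 0.00572532 0.038     ] [0.56187786 0.098208   0.038     ] [0.56199651 0.05196666 0.038     ] 0.09248298273428925
tall [ 0.51409364 -0.35182629  0.031     ] [ 0.43333468 -0.36055302  0.031     ] [ 0.47371416 -0.35618966  0.031     ] 6.167396255914274 0.08122909430557688
pred centre zoom 235.97379144448269 160.1096461585749
side pred zoom 205.72922950943962 105.6735063831357
pred centre zoom 248.00997622738635 159.7336768890932
side pred zoom 212.8721132132813 74.62964461543635
poppet side pred 214.02246982965494 142.0994730245087
```

Tall at about (0.473,-0.356), x axis at +6.5°; bar, cap and side view agree with the 154 mm height. Socket at (0.561,0.051), notch axis about -8.5°. The ear span is 92 mm and the tall ear-hole span 81 mm, which matches. I'll use the half-turned grasp so that joint 6 stays in range for the quarter turn.

move_arm:
  rows:
    - [3.31,-1.33,0,0,0,0,1]
    - [3.31,-1.33,0,0,0,0,1]
    - [3.31,-1.33,0,0,0,0,1]
    - [3.31,-1.33,0,0,0,0,1]
    - [3.31,-1.33,0,0,0,0,1]
    - [3.31,-1.33,0,0,0,0,1]
    - [3.31,-1.33,0,0,0,0,1]
    - [3.31,-1.33,0,0,0,0,1]
    - [3.31,-1.33,0,0,0,0,1]
    - [3.31,-1.33,0,0,0,0,1]
    - [0,0,0,0,0,-7,1]
    - [0,0,0,0,0,-7,1]
    - [0,0,0,0,0,-7,1]
    - [0,0,0,0,0,-7,1]
    - [0,0,0,0,0,-7,1]
    - [0,0,0,0,0,-7,1]
    - [0,0,0,0,0,-7,1]
    - [0,0,0,0,0,-7,1]
    - [0,0,0,0,0,-7,1]
    - [0,0,0,0,0,-7,1]

```text
time: 1.77
tool_pos: [0.4733, -0.3566, 0.2496]
tool_rot: [-0.001, 0.711, 0.703, -0.0]
contact_force: [-0.6, 0.7, 1.7]
gripper_width: 0.997
grasp_force: 0.0
```

move_arm:
  rows:
    - [0,0,0,0,0,-7,1]
    - [0,0,0,0,0,-7,1]
    - [0,0,0,0,0,-7,1]
    - [0,0,0,0,0,-7,1]
    - [0,0,0,0,0,-7,1]
    - [0,0,0,0,0,-7,1]
    - [0,0,0,0,0,-7,1]
    - [0,0,0,0,0,-7,1]
    - [0,0,0,0,0,-7,1]
    - [0,0,0,0,0,-7,1]
    - [0,0,0,0,0,-7,1]
    - [0,0,0,0,0,-7,1]
    - [0,0,0,0,0,-7,1]
    - [0,0,0,0,0,-6.4,1]
    - [0,0,0,0,0,0,1]

```text
time: 3.02
tool_pos: [0.4733, -0.3566, 0.2497]
tool_rot: [-0.0, -0.057, 0.998, 0.0]
contact_force: [-0.3, 0.1, -0.8]
gripper_width: 1.005
grasp_force: 0.0
```

```bash
cat >> h.py <<'E'
from scipy.spatial.transform import Rotation as Ro
def show(target=None):
    s=manip.state(); R=Ro.from_quat(np.roll(s["tool_rot"],-1)).as_matrix()
    print("t",s["time"],"pos",s["tool_pos"].round(4),"ang",np.degrees(np.arctan2(R[1,0],R[0,0])).round(2),"z",R[:,2].round(3),"F",s["contact_force"].round(1),"M",s["ft_torque"].round(2),"w",round(s["gripper_width"],3),"g",round(s["grasp_force"],1),"j",s["joint_pos"].round(2))
    if target is not None: print("tool shift cm",(100*R.T@(np.array(target)-s["tool_pos"])).round(2))
E
python3 - <<'E'
from h import *
show([.473,-.356,.2])
f=grab("top");g=grab("side")
def c(im,x,y,w,h): return cv2.resize(im[y:y+h,x:x+w],(400,400),interpolation=cv2.INTER_CUBIC)
s=manip.state()["tool_pos"];u,v=proj(g,s);u=int(u);v=int(v)
print(u,v)
cv2.imwrite("pics/z3.png",np.hstack([c(f["img"],360,205,60,60),c(g["img"],u-30,v-20,60,60)]))
E
```

```text
t 3.0167 pos [ 0.4733 -0.3566  0.2497] ang -173.43 z [-0.001  0.001 -1.   ] F [-0.3  0.1 -0.8] M [ 0.02  0.02 -0.04] w 1.005 g 0.0 j [-0.77 -0.02  1.69 -0.    1.48 -2.46]
tool shift cm [0.02 0.06 4.97]
373 223
```

View pics/z3.png

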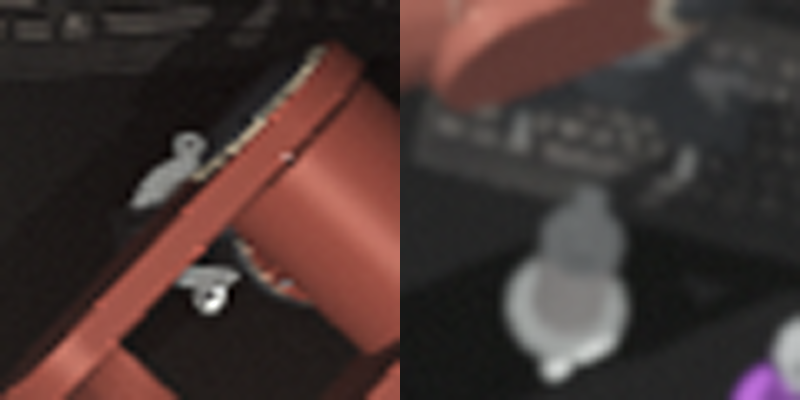

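Side view: open fingers at (520,130) and (685,165) straddle the bar at (588,200), centred above it. Descend and grip.

move_arm:
  rows:
    - [0,0.06,2.5,0,0,0,1]
    - [0,0,2.5,0,0,0,1]
    - [0,0,2.5,0,0,0,1]
    - [0,0,1.6,0,0,0,1]
    - [0,0,1.0,0,0,0,1]
    - [0,0,0,0,0,0,-1]
    - [0,0,0,0,0,0,-1]
    - [0,0,0,0,0,0,-1]
    - [0,0,0,0,0,0,-1]
    - [0,0,0,0,0,0,-1]
    - [0,0,0,0,0,0,-1]
    - [0,0,0,0,0,0,-1]
    - [0,0,0,0,0,0,-1]

```text
time: 4.2
tool_pos: [0.4742, -0.357, 0.1509]
tool_rot: [0.001, -0.056, 0.998, -0.001]
contact_force: [-0.0, -0.2, 6.1]
gripper_width: 0.194
grasp_force: 60.7
```

```bash
python3 -c "
from h import *
show()"
```

```text
t 4.2 pos [ 0.4742 -0.357   0.1509] ang -173.54 z [ 0.002 -0.002 -1.   ] F [-0.  -0.2  6.1] M [-0.12 -0.04 -0.  ] w 0.194 g 60.7 j [-0.77  0.06  1.78 -0.    1.3  -2.45]
```

Gripped (opening 0.194, about 17 mm; pad force 61 N). Lift.

move_arm:
  rows:
    - [0,0,-1,0,0,0,-1]
    - [0,0,-2.5,0,0,0,-1]
    - [0,0,-2.5,0,0,0,-1]
    - [0,0,-2.5,0,0,0,-1]
    - [0,0,-2.5,0,0,0,-1]
    - [0,0,-2.5,0,0,0,-1]
    - [0,0,-1.5,0,0,0,-1]
    - [0,0,0,0,0,5,-1]
    - [0,0,0,0,0,5,-1]
    - [0,0,0,0,0,5.2,-1]
    - [0,0,0,0,0,0,-1]
    - [0,0,0,0,0,0,-1]

```text
time: 5.2
tool_pos: [0.4731, -0.3559, 0.2982]
tool_rot: [-0.001, 0.075, 0.997, 0.001]
contact_force: [0.3, -0.1, -2.7]
gripper_width: 0.196
grasp_force: 59.6
```

```bash
python3 -c "
from h import *
show([.5615,.051,.30])"
```

```text
t 5.2 pos [ 0.4731 -0.3559  0.2982] ang 171.4 z [-0.002  0.002 -1.   ] F [ 0.3 -0.1 -2.7] M [ 0.01  0.01 -0.03] w 0.196 g 59.6 j [-0.77 -0.05  1.63  0.    1.56 -2.19]
tool shift cm [-2.65 41.55 -0.13]
```

move_arm:
  rows:
    - [-0.19,2.97,0,0,0,0,-1]
    - [-0.19,2.97,0,0,0,0,-1]
    - [-0.19,2.97,0,0,0,0,-1]
    - [-0.19,2.97,0,0,0,0,-1]
    - [-0.19,2.97,0,0,0,0,-1]
    - [-0.19,2.97,0,0,0,0,-1]
    - [-0.19,2.97,0,0,0,0,-1]
    - [-0.19,2.97,0,0,0,0,-1]
    - [-0.19,2.97,0,0,0,0,-1]
    - [-0.19,2.97,0,0,0,0,-1]
    - [-0.19,2.97,0,0,0,0,-1]
    - [-0.19,2.97,0,0,0,0,-1]
    - [-0.19,2.97,0,0,0,0,-1]
    - [-0.18,2.94,0,0,0,0,-1]
    - [0,0,0,0,0,0,-1]
    - [0,0,0,0,0,0,-1]
    - [0,0,0,0,0,0,-1]

```text
time: 6.62
tool_pos: [0.5625, 0.0503, 0.2988]
tool_rot: [-0.001, 0.075, 0.997, -0.0]
contact_force: [-0.4, 0.2, -2.4]
gripper_width: 0.195
grasp_force: 60.0
```

Run:
```python
from h import *
show([.5615,.051,.205])
f=grab("top");g=grab("side")
def c(im,x,y,w,h): return cv2.resize(im[y:y+h,x:x+w],(400,400),interpolation=cv2.INTER_CUBIC)
cv2.imwrite("pics/z4.png",np.hstack([c(f["img"],245,180,60,60),c(g["img"],255,160,60,60)]))
```

```text
t 6.6167 pos [0.5625 0.0503 0.2988] ang 171.35 z [-0.001 -0.    -1.   ] F [-0.4  0.2 -2.4] M [0.04 0.   0.01] w 0.195 g 60.0 j [-0.04 -0.11  1.7  -0.    1.56 -1.46]
tool shift cm [0.1  0.06 9.38]
```

View pics/z4.png

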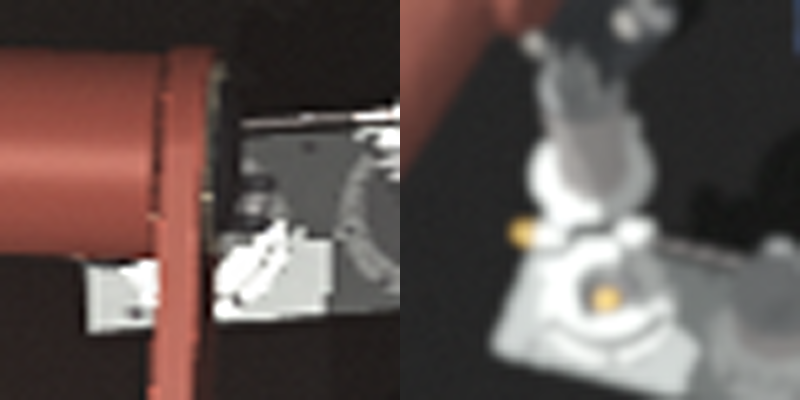

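Side view: cartridge hangs upright and straight above the socket (flange at (590,190), poppet at (606,298) in the zoom). Go down to just above the mouth.

move_arm:
  rows:
    - [0.15,0.06,2,0,0,0,-1]
    - [0,0,2.5,0,0,0,-1]
    - [0,0,2.5,0,0,0,-1]
    - [0,0,1.5,0,0,0,-1]
    - [0,0,1.0,0,0,0,-1]
    - [0,0,0.7,0,0,0,-1]
    - [0,0,0,0,0,0,-1]
    - [0,0,0,0,0,0,-1]

```text
time: 7.38
tool_pos: [0.5618, 0.0508, 0.1981]
tool_rot: [0.001, 0.076, 0.997, 0.0]
contact_force: [0.9, -0.3, -2.8]
gripper_width: 0.196
grasp_force: 59.9
```

Run:
```python
from h import *
show([.561,.051,.185])
g=grab("side");np.savez("side2.npz",**g)
cv2.imwrite("pics/z5.png",cv2.resize(g["img"][165:225,255:335],(800,600),interpolation=cv2.INTER_CUBIC))
p=manip.state()["tool_pos"]
```

```text
t 7.3833 pos [0.5618 0.0508 0.1981] ang 171.24 z [ 0.001 -0.    -1.   ] F [ 0.9 -0.3 -2.8] M [ 0.04  0.07 -0.01] w 0.196 g 59.9 j [-0.04 -0.05  1.81  0.    1.39 -1.46]
tool shift cm [0.08 0.   1.31]
```

View pics/z5.png

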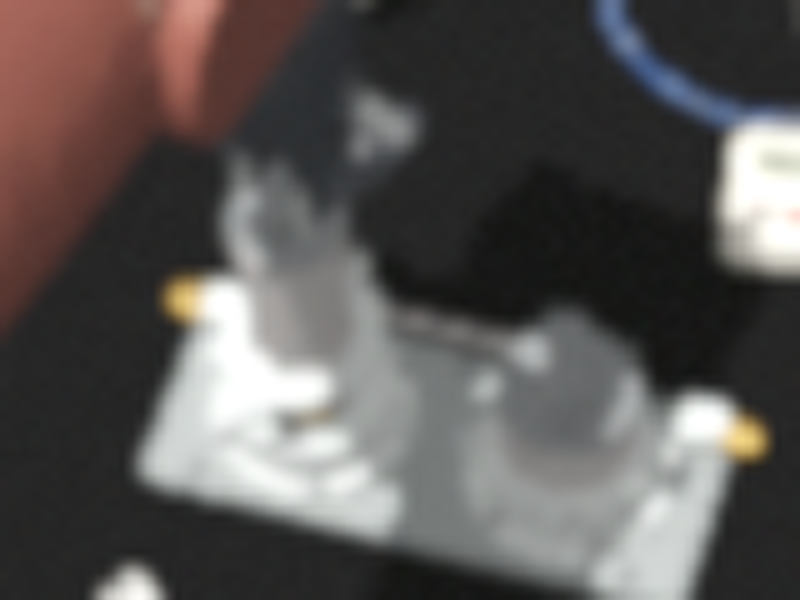

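Cartridge just above the collar, aligned as far as the picture shows. Lower slowly and watch the force.

move_arm:
  rows:
    - [0.05,0,0.3,0,0,0,-1]
    - [0,0,0.3,0,0,0,-1]
    - [0,0,0.2,0,0,0,-1]
    - [0,0,0.2,0,0,0,-1]
    - [0,0,0.2,0,0,0,-1]
    - [0,0,0,0,0,0,-1]

```text
time: 7.93
tool_pos: [0.5609, 0.0512, 0.1849]
tool_rot: [0.0, 0.076, 0.997, -0.0]
contact_force: [0.9, -0.5, -4.2]
gripper_width: 0.197
grasp_force: 59.9
```

move_arm:
  rows:
    - [0,0,0.2,0,0,0,-1]
    - [0,0,0.2,0,0,0,-1]
    - [0,0,0,0,0,0,-1]

```text
time: 8.18
tool_pos: [0.5609, 0.0512, 0.181]
tool_rot: [0.0, 0.076, 0.997, -0.0]
contact_force: [1.7, -0.3, -2.7]
gripper_width: 0.199
grasp_force: 59.9
```

```bash
python3 -c "
from h import *
show()"
```

```text
t 8.1833 pos [0.5609 0.0512 0.181 ] ang 171.27 z [ 0. -0. -1.] F [ 1.7 -0.3 -2.7] M [-0.25 -0.35 -0.03] w 0.199 g 59.9 j [-0.04 -0.04  1.83 -0.    1.36 -1.46]
```

Spigot is in the bore with only light side contact. Continue in small steps.

move_arm:
  rows:
    - [0,0,0.2,0,0,0,-1]
    - [0,0,0.2,0,0,0,-1]
    - [0,0,0,0,0,0,-1]

```text
time: 8.43
tool_pos: [0.5609, 0.0512, 0.1769]
tool_rot: [0.0, 0.076, 0.997, -0.0]
contact_force: [1.3, -1.0, -2.6]
gripper_width: 0.195
grasp_force: 59.8
```

move_arm:
  rows:
    - [0,0,0.2,0,0,0,-1]
    - [0,0,0.2,0,0,0,-1]
    - [0,0,0,0,0,0,-1]

```text
time: 8.68
tool_pos: [0.5613, 0.0512, 0.1742]
tool_rot: [0.001, 0.076, 0.997, -0.0]
contact_force: [0.5, -0.1, 3.7]
gripper_width: 0.195
grasp_force: 60.8
```

```bash
python3 -c "
from h import *
show()"
```

```text
t 8.6833 pos [0.5613 0.0512 0.1742] ang 171.27 z [ 0.001 -0.    -1.   ] F [ 0.5 -0.1  3.7] M [-0.28  0.1  -0.  ] w 0.195 g 60.8 j [-0.04 -0.03  1.83 -0.    1.34 -1.46]
```

Poppet touched (about 6 N), lugs in the notches. Push down.

move_arm:
  rows:
    - [0,0,0.2,0,0,0,-1]
    - [0,0,0.2,0,0,0,-1]
    - [0,0,0.2,0,0,0,-1]
    - [0,0,0.2,0,0,0,-1]
    - [0,0,0,0,0,0,-1]

```text
time: 9.1
tool_pos: [0.5616, 0.0512, 0.1669]
tool_rot: [0.001, 0.076, 0.997, -0.0]
contact_force: [-0.1, -1.9, 8.5]
gripper_width: 0.198
grasp_force: 61.5
```

move_arm:
  rows:
    - [0,0,0.2,0,0,0,-1]
    - [0,0,0.2,0,0,0,-1]
    - [0,0,0.2,0,0,0,-1]
    - [0,0,0,0,0,0,-1]
    - [0,0,0,0,0,0,-1]

```text
time: 9.52
tool_pos: [0.5625, 0.0512, 0.1651]
tool_rot: [0.002, 0.076, 0.997, -0.0]
contact_force: [-8.0, -1.7, 22.2]
gripper_width: 0.198
grasp_force: 63.5
```

```bash
python3 -c "
from h import *
show()"
```

```text
t 9.5167 pos [0.5625 0.0512 0.1651] ang 171.28 z [ 0.003 -0.001 -1.   ] F [-8.  -1.7 22.2] M [-0.34  1.78  0.05] w 0.198 g 63.5 j [-0.04 -0.02  1.84 -0.    1.33 -1.46]
```

Home: z 0.165 as predicted, with a stiff rise to about 25 N. Ease the 8 N side load and turn clockwise.

move_arm:
  rows:
    - [0.12,0,0,0,0,0,-1]
    - [0,0,0,0,0,4,-1]
    - [0,0,0,0,0,4,-1]
    - [0,0,0,0,0,4,-1]
    - [0,0,0,0,0,4,-1]
    - [0,0,0,0,0,4,-1]
    - [0,0,0,0,0,0,-1]

```text
time: 10.1
tool_pos: [0.5621, 0.0511, 0.1649]
tool_rot: [0.003, 0.249, 0.968, 0.0]
contact_force: [-2.9, -1.8, 18.5]
gripper_width: 0.195
grasp_force: 63.1
```

```bash
python3 -c "
from h import *
show()"
```

```text
t 10.1 pos [0.5621 0.0511 0.1649] ang 151.15 z [ 0.006 -0.001 -1.   ] F [-2.9 -1.8 18.5] M [-0.52  1.05 -0.12] w 0.195 g 63.1 j [-0.04 -0.03  1.84 -0.    1.32 -1.11]
```

Turning freely. Continue, 55° more.

move_arm:
  rows:
    - [0,0,0.1,0,0,5,-1]
    - [0,0,0,0,0,5,-1]
    - [0,0,0,0,0,5,-1]
    - [0,0,0,0,0,5,-1]
    - [0,0,0,0,0,5,-1]
    - [0,0,0,0,0,5,-1]
    - [0,0,0,0,0,5,-1]
    - [0,0,0,0,0,5,-1]
    - [0,0,0,0,0,5,-1]
    - [0,0,0,0,0,5,-1]
    - [0,0,0,0,0,5,-1]
    - [0,0,0,0,0,0,-1]

```text
time: 11.1
tool_pos: [0.5617, 0.0508, 0.165]
tool_rot: [0.002, 0.668, 0.744, 0.001]
contact_force: [-7.0, -3.8, 25.0]
gripper_width: 0.193
grasp_force: 63.9
```

```bash
python3 -c "
from h import *
show()"
```

```text
t 11.1 pos [0.5617 0.0508 0.165 ] ang 96.13 z [ 0.005 -0.002 -1.   ] F [-7.  -3.8 25. ] M [-0.71  1.91 -0.11] w 0.193 g 63.9 j [-0.04 -0.03  1.84 -0.    1.32 -0.15]
```

move_arm:
  rows:
    - [0,0,0,0,0,1.5,-1]
    - [0,0,0,0,0,1.5,-1]
    - [0,0,0,0,0,0,-1]

```text
time: 11.35
tool_pos: [0.5617, 0.0508, 0.165]
tool_rot: [0.002, 0.687, 0.727, 0.001]
contact_force: [-7.6, -2.9, 25.1]
gripper_width: 0.195
grasp_force: 64.0
```

```bash
python3 -c "
from h import *
show()"
```

```text
t 11.35 pos [0.5617 0.0508 0.165 ] ang 93.27 z [ 0.004 -0.002 -1.   ] F [-7.6 -2.9 25.1] M [-0.62  2.01  0.18] w 0.195 g 64.0 j [-0.04 -0.03  1.84 -0.    1.32 -0.1 ]
```

move_arm:
  rows:
    - [0,0,0,0,0,1.5,-1]
    - [0,0,0,0,0,1.5,-1]
    - [0,0,0,0,0,0,-1]

```text
time: 11.6
tool_pos: [0.5616, 0.0508, 0.165]
tool_rot: [0.002, 0.705, 0.709, 0.001]
contact_force: [-8.4, -3.3, 25.4]
gripper_width: 0.193
grasp_force: 64.0
```

```bash
python3 -c "
from h import *
show()"
```

```text
t 11.6 pos [0.5616 0.0508 0.165 ] ang 90.27 z [ 0.004 -0.002 -1.   ] F [-8.4 -3.3 25.4] M [-0.6   2.01  0.16] w 0.193 g 64.0 j [-0.04 -0.03  1.84 -0.    1.32 -0.05]
```

move_arm:
  rows:
    - [0,0,0,0,0,1.5,-1]
    - [0,0,0,0,0,0,-1]

```text
time: 11.77
tool_pos: [0.5616, 0.0508, 0.165]
tool_rot: [0.002, 0.714, 0.7, 0.001]
contact_force: [-8.3, -2.9, 25.0]
gripper_width: 0.198
grasp_force: 64.0
```

```bash
python3 -c "
from h import *
show()"
```

```text
t 11.7667 pos [0.5616 0.0508 0.165 ] ang 88.8 z [ 0.004 -0.002 -1.   ] F [-8.3 -2.9 25. ] M [-0.63  2.    0.29] w 0.198 g 64.0 j [-0.04 -0.03  1.84 -0.    1.32 -0.02]
```

move_arm:
  rows:
    - [0,0,0,0,0,1.5,-1]
    - [0,0,0,0,0,0,-1]

```text
time: 11.93
tool_pos: [0.5616, 0.0509, 0.165]
tool_rot: [0.002, 0.723, 0.691, 0.001]
contact_force: [-9.2, -2.4, 26.3]
gripper_width: 0.196
grasp_force: 64.4
```

```bash
python3 -c "
from h import *
show()"
```

```text
t 11.9333 pos [0.5616 0.0509 0.165 ] ang 87.39 z [ 0.004 -0.002 -1.   ] F [-9.2 -2.4 26.3] M [-0.64  2.09  0.83] w 0.196 g 64.4 j [-0.04 -0.03  1.84 -0.    1.33  0.01]
```

Moment jumps to 0.83 N·m: the stop. One more small turn to confirm, then a look.

move_arm:
  rows:
    - [0,0,0.1,0,0,1,-1]
    - [0,0,0,0,0,0,-1]
    - [0,0,0,0,0,0,-1]

```text
time: 12.18
tool_pos: [0.5618, 0.0509, 0.165]
tool_rot: [0.002, 0.728, 0.685, 0.001]
contact_force: [-10.7, -3.9, 28.9]
gripper_width: 0.2
grasp_force: 66.4
```

Run:
```python
from h import *
show()
f=grab("top");g=grab("side")
def c(im,x,y): return cv2.resize(im[y:y+50,x:x+40],(400,500),interpolation=cv2.INTER_CUBIC)
cv2.imwrite("pics/z6.png",np.hstack([c(f["img"],255,185),c(g["img"],262,170)]))
```

```text
t 12.1833 pos [0.5618 0.0509 0.165 ] ang 86.5 z [ 0.005 -0.002 -1.   ] F [-10.7  -3.9  28.9] M [-0.58  2.37  1.23] w 0.2 g 66.4 j [-0.04 -0.03  1.84 -0.    1.32  0.02]
```

View pics/z6.png

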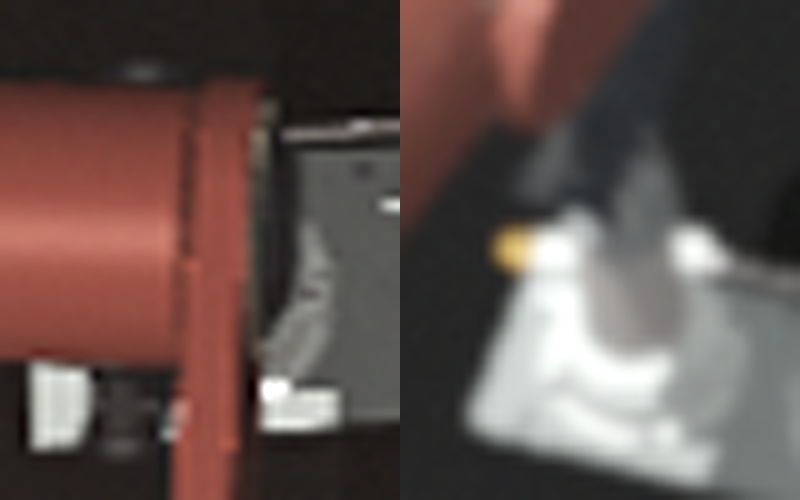

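Side view: flange down on the collar, cartridge upright in the grip. Relieve the remaining side load while keeping the push.

move_arm:
  rows:
    - [0,-0.15,0.05,0,0,0,-1]
    - [0,0,0,0,0,0,-1]
    - [0,0,0,0,0,0,-1]
    - [0,0,0,0,0,0,-1]

```text
time: 12.62
tool_pos: [0.5613, 0.0509, 0.165]
tool_rot: [0.004, 0.728, 0.685, 0.002]
contact_force: [-8.0, -4.0, 27.8]
gripper_width: 0.198
grasp_force: 65.7
```

```bash
python3 -c "
from h import *
show()"
```

```text
t 12.6167 pos [0.5613 0.0509 0.165 ] ang 86.49 z [ 0.008 -0.003 -1.   ] F [-8.  -4.  27.8] M [-0.63  1.9   1.18] w 0.198 g 65.7 j [-0.04 -0.03  1.84 -0.    1.32  0.02]
```

Moment shows a slight lean of the tool; correct it by a small tilt about tool x, which should unload My.

move_arm:
  rows:
    - [0,0,0,0.5,0,0,-1]
    - [0,0,0,0,0,0,-1]
    - [0,0,0,0,0,0,-1]

```text
time: 12.87
tool_pos: [0.5616, 0.0509, 0.165]
tool_rot: [0.001, 0.728, 0.685, -0.001]
contact_force: [-7.2, -4.1, 27.5]
gripper_width: 0.193
grasp_force: 65.4
```

```bash
python3 -c "
from h import *
show()"
```

```text
t 12.8667 pos [0.5616 0.0509 0.165 ] ang 86.49 z [-0.    -0.002 -1.   ] F [-7.2 -4.1 27.5] M [-0.6   1.54  1.12] w 0.193 g 65.4 j [-0.04 -0.02  1.84 -0.    1.33  0.02]
```

Tool is vertical, z at home, pushing about 30 N against the 14 N spring, and against the stop. Hand in.

```bash
python3 -c "
from h import *
print(manip.job_done())"
```

```text
the job is handed in; nothing more can be done
None
```

The new tall cartridge (the missing kind) is in the empty socket, pressed fully home and turned clockwise to the stop. The arm is still gripping it and pushing down at about 30 N; handed in at about 13 s, though the gripper blocked a direct view of the ears, so their alignment rests on the stop torque.

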